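Lay the battery pack down in its case and shut the lid

ROBOT

A 6-joint arm with a two-finger parallel gripper is mounted at the origin on the work surface. World frame = base frame: x ahead of the robot, y to its left, z up, the work surface at z = 0. Lengths are in m, angles in rad, forces in N, time in s.
With the tool pointing down it reaches from about 0.4 to 0.825 m from the base axis. Payload 7 kg.
Tool frame: the origin (TCP) lies on the mounting face of the last link; the fingertips stand arm.tcp_to_tips ahead of it and the grasp point (between the pads) lies 159 mm ahead of it (arm.tcp_to_tips is the distance from the TCP to the fingertips, in m); z points along the fingers, y is the direction in which the jaws open and shut (so a half turn about z gives the same grasp; the last joint's range is limited). The gripper opens to 88 mm and grips with 3 to 60 N. Pads are 19 mm wide; open, the fingers measure 130 mm over their backs; the gripper's body (78 mm by 193 mm) begins 47 mm behind the grasp point.
Start: joints at [1.431, 0.359, 0.012, 0, -1.224, -0.288], TCP at [0.28, 0.614, 0.405] pointing down, gripper open.
Joint ranges: [-3.07, 3.07], [-1.43, 2.12], [-1.02, 1.25], [-3.03, 1.67], [-3.05, -0], [-3.03, 3.03]. Speed limits (rad/s): [2.39, 2.39, 3.01, 3.14, 3.14, 3.14].

INTERFACE

Orientations are given as [roll, pitch, yaw] about the fixed x, y, z axes, in that order (R = Rz(yaw) Ry(pitch) Rx(roll)).
In Python, from station import arm, cams, job_done, finder gives the robot as it stands.
- The arm moves only by the tool play_rows, never from a script. Its argument "targets" is a list that holds one entry, the list of rows, each a list of 4 numbers: the shift along the tool's x, y, z in m, then the turn about the tool's z in degrees. A call has 1 to 5 rows; each row is the pose to reach, as a shift and turn from the pose commanded when the call began, along the tool's axes at that moment; what a row does not reach only later rows make up. A row lasts 1/8 s, in which the tool goes at most 62.5 mm and 10.7 degrees, less where a joint would pass 70% of its speed; a pose out of reach is approached as far as the arm can. A call with a gripper value outside its range is refused whole. "grip" is the closure in counts, from 0 (fully open) to 255 (shut), set as the call begins (left out, the last holds). The fingers move at their own pace and stop on an object; "newtons" is the grip in N (left out, the last holds). Time passes only in rows, so rows that repeat a pose let the fingers close. It gives the time, the measured TCP pose, the force and the opening at its end, in the units of the state.
- arm.get_state(): the state, without advancing time (a new reading comes with each control period).
- cams.grab_frame(name): name is "side" or "top" or "wrist"; returns (picture, depth): 384x512x3 uint8, red, green, blue; 384x512 float32, m along the optical axis (not along the pixel's ray), 0 where there is no reading.
- cams.camera_params(name): a dict with "intrinsics" (3x3 intrinsics, pixels), "position" and "attitude" of the camera in the world. Camera axes: x right, y down, z forward; pixel columns grow to the right and rows downward; lengths in m; the calibration is good to about 2 mm. The wrist camera is an equidistant fisheye: a pixel r from the principal point sees the ray r / f radians off the axis. A picture is of the moment at which its call begins: read the wrist's pose just before it. camera_params takes no time and is no camera call; for the wrist camera it gives the pose at the moment of the call.
- job_done(): hands the job in, once; it reports no verdict.
Trained networks look in the newest picture that a camera, given by its name, has taken for a name from the list of things; names that differ only in an ending like _2 or _b are one class to them, and where a whole thing is asked for, a point or a joint stands for the part that bears it (a point fixed in the world has none). Each returns a list of dicts, best first, with "score" (0 to 1); they miss things now and then, are a little off and sometimes report something else, mostly with a low value. They report only what shows in the picture. A call takes as long as a camera call. They do not tell look-alikes from the thing itself.
- finder.find_in(camera, query): "xyz" ([x, y, z] in m, in world coordinates, good to about 4 mm: the middle of the surface that is visible of it).
- finder.masks_of(camera, query): "mask" (384x512 bool, what is visible of it).
The state is a dict: "t": time; "q": joint angles; "qd": joint speeds; "joint_efforts": joint torques, N m; "eef_pos": TCP position; "ee_rot": TCP orientation; "force": force on the tool from outside, world axes, zero at the start; "moment": the same for the moment, N m; "width": finger opening in m.
Only numpy, scipy, OpenCV 4.12 (cv2) and the standard library are available. Lean on these libraries where they do the work, as an engineer would, in place of code of your own. Each camera call takes 0.05 s, during which the arm holds its last target. There are 200 camera calls.

TASK

The battery pack stands on end in the open transport case: push it over so that it lies flat on the floor of the case, then push the lid over until the case is fully shut, and draw back. Only push with the fingers: do not lift the pack, and leave the mug, the motor and the screwdriver beside the case where they are.

Things in the scene. Friction and masses are not known exactly. Their poses are not given: they have to be found in the camera images.
- case: open-topped grey plastic transport case, fixed to the bench. Outside 152 (its x) x 332 (its y) x 60 mm high; walls and floor 6 mm thick; inside 140 x 320 x 54 mm deep, light grey liner. Origin: centre of its underside, on the bench. x points from the hinge wall (the robot's side) to the latch wall, y along the length, z up.
- lid_hinge (a point): middle of the lid's hinge line, at the top of the case's wall nearest the robot (60 mm above the bench); the line runs along the case's y. Axes as the case's.
- lid_edge (a point): middle of the lid's free edge, on its outer face. The lid is a flat grey plate 152 x 332 x 10 mm; this point lies 152 mm from the hinge line along the plate, and 10 mm outward from the inner face, whose plane holds the hinge line. At the start the lid stands open, leaning back towards the robot, its outer face to the robot, this edge on top 0.2 m up.
- lid (a joint): opening angle of the lid, rad: 0 fully shut, level on the rim; 1.57 upright; at most 2.1 (leaning back towards the robot). Stiff hinge: it stays at any angle where it is left; about 3 to 6 N on the free half moves it. It cannot shut while the pack stands.
- pack: aluminium battery, black end caps, 0.4 to 0.9 kg, 70 (its x) x 45 (y) x 130 mm (z), loose on end on the case's floor. Origin: centre of the end it stands on; z along its length, up at the start. y lies nearly along the case's length: pushed near the top along it, it falls once leaned 20 degrees, and needs 130 mm of floor beyond its foot (tip it to the roomier end). Lying it is 45 mm high.
- mug: white mug, 76 mm across, 90 mm high, standing beyond the left (+y) end of the case; a bystander. Origin: centre of its underside.
- motor: small square motor, 42 x 42 x 40 mm with a 22 mm high shaft, standing beyond the right (-y) end of the case; a bystander. Origin: centre of its underside.
- driver: screwdriver lying on the bench beyond the case's latch wall, roughly along the case's length; a bystander. Origin: on its underside, near its middle.
There are look-alikes about, which are no part of the job. Leave any green or orange look-alike of the pack alone.

How it is judged:
On the way, in this order (a step that is already met when the one before it is completed fails the run):
1. the pack lies flat on the floor of the case while the lid is still open (angle between pack's own z axis and vertical between 1.45 and 1.7 rad and z of pack in the frame of case below 0.036 m and value of joint lid above 0.8 rad and linear speed of pack below 0.03 m/s), for 0.2 s.
2. the lid is pushed shut over it (value of joint lid below 0.06 rad), for 0.2 s.
At the end, for the whole second after the job is handed in: The pack lies on its broad face on the case's floor (its length within about 7 degrees of level), at rest, and the lid is shut (under 0.06 rad, i.e. its free edge less than 9 mm above the rim) (value of joint lid below 0.06 rad and angle between pack's own z axis and vertical between 1.45 and 1.7 rad and z of pack in the frame of case between 0.02 and 0.036 m and x of pack in the frame of case between -0.07 and 0.07 m and y of pack in the frame of case between -0.16 and 0.16 m and linear speed of pack below 0.02 m/s); the robot touches nothing.
It fails at once if the pack is lifted (the centre of its foot end more than 60 mm above the case's underside) (z of pack in the frame of case above 0.06 m).
It fails at once if the mug, the motor or the screwdriver is moved more than 30 mm (distance of any of mug, motor, driver from where it was at the start of the episode above 0.03 m).
It fails at once if the mug or the motor is tipped over (angle between any of mug, motor's own z axis and vertical above 0.5 rad).
It also fails if it takes over 48 s, if anything falls off the work surface, if the arm or the gripper's body presses on something with over 40 N, if the wrist force passes 120 N, or if a joint passes its speed limit or range.

## Working session

There is one attempt and no reset: what is moved stays moved. The work goes in short steps, Python scripts to look and compute and a tool call to move; the robot and the scene stay as the last step left them, time stands still between calls to the robot, and variables do not carry over. Pictures are saved under pics/ and viewed, about 8 in all and at most 12, crops included, and the job is handed in when it is done.

Besides the shell and the picture viewer there is one more tool, called as name(argument=value, ...) on one line, values as JSON. play_rows: Moves the arm, as the interface text tells. Its arguments: {"type":"object","properties":{"targets":{"type":"array","items":{"type":"array","items":{"type":"array","items":{"type":"number"}}}},"grip":{"type":"number"},"newtons":{"type":"number"}},"required":["targets"]}

```bash
mkdir -p pics; ls
python3 - <<'E'
from station import arm,cams,finder
import cv2,numpy as np
s=arm.get_state();print(s['t'],s['eef_pos'],s['ee_rot'],s['width'],arm.tcp_to_tips)
ims=[]
for c in('top','side'):
    p,d=cams.grab_frame(c);ims.append(p)
    k=cams.camera_params(c);print(c,np.round(k['intrinsics'],1).tolist(),k['position'],k['attitude'])
    for q in('pack','lid_edge','case','mug','motor','driver'):
        for r in finder.find_in(c,q)[:4]:print(c,q,round(r['score'],2),np.round(r['xyz'],3))
cv2.imwrite('pics/a.png',cv2.resize(np.hstack(ims)[:,:,::-1],(800,300)))
cv2.imwrite('pics/top.png',ims[0][:,:,::-1]);cv2.imwrite('pics/side.png',ims[1][:,:,::-1])
E
```

```text
pics
0.0 [0.27995787 0.61398682 0.40373002] [ 3.13995612e+00 -1.35348996e-04 -4.27939390e-01] 0.08736360165814802 0.1781
top [[479.4, 0.0, 259.8], [0.0, 479.4, 200.5], [0.0, 0.0, 1.0]] [0.40695338 0.03676265 1.22032765] [-2.958576   -0.01294739 -1.54182129]
top pack 0.96 [ 0.717 -0.244  0.129]
top pack 0.86 [0.789 0.062 0.129]
top pack 0.61 [ 0.578 -0.071  0.134]
top lid_edge 0.9 [ 0.467 -0.013  0.162]
top lid_edge 0.65 [ 0.578 -0.071  0.134]
top case 0.59 [0.544 0.005 0.008]
top case 0.45 [0.499 0.261 0.022]
top case 0.16 [ 0.71  -0.061  0.024]
top mug 0.84 [0.497 0.259 0.025]
top mug 0.26 [0.544 0.004 0.008]
top motor 0.71 [ 0.578 -0.263  0.045]
top motor 0.31 [ 0.464 -0.009  0.158]
top driver 0.81 [ 0.71  -0.062  0.021]
side [[462.0, 0.0, 252.1], [0.0, 462.0, 195.1], [0.0, 0.0, 1.0]] [ 0.33683708 -0.7471805   0.75017867] [-2.26339474  0.02019821 -0.36334268]
side pack 0.92 [ 0.576 -0.092  0.092]
side pack 0.91 [0.79  0.041 0.089]
side pack 0.83 [ 0.462 -0.309  0.091]
side pack 0.78 [ 0.712 -0.272  0.09 ]
side lid_edge 0.72 [ 0.458 -0.1    0.192]
side case 0.97 [ 0.557 -0.053  0.027]
side mug 0.84 [0.503 0.225 0.064]
side motor 0.73 [ 0.574 -0.274  0.04 ]
side motor 0.41 [ 0.457 -0.1    0.19 ]
side driver 0.89 [ 0.704 -0.076  0.017]
```

View pics/top.png

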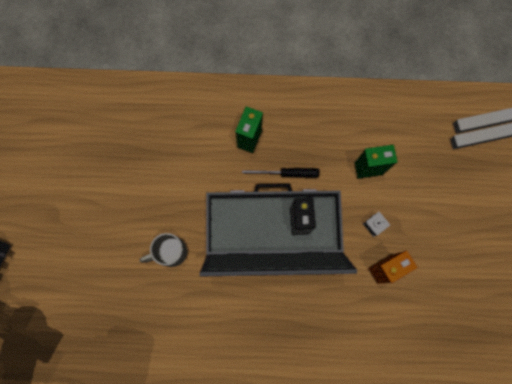

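View pics/side.png

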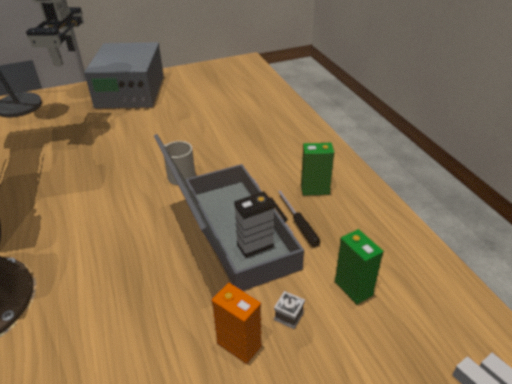

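Top view: the aluminium pack with black caps is at (302,215) inside the case. The two green look-alikes are at (250,128) and (375,160), and the orange one is at (397,266), all outside it. The pack in the case is the target, which the side view confirms at (255,225). The mug is at (168,250), the motor at (377,224) and the driver at (285,172). The roomier end is +y (left). Next I'll measure the case and pack poses.

```bash
cat > h.py <<'E'
from station import arm,cams,finder
import cv2,numpy as np
from scipy.spatial.transform import Rotation as R
def cloud(c):
    p,d=cams.grab_frame(c);k=cams.camera_params(c);K=k['intrinsics']
    v,u=np.mgrid[:384,:512];P=np.dstack([(u-K[0][2])/K[0][0]*d,(v-K[1][2])/K[1][1]*d,d])
    A=np.array(k['attitude']);M=A if A.ndim==2 else R.from_euler('xyz',A).as_matrix()
    W=P@M.T+np.array(k['position']);W[d==0]=np.nan
    return p,W
def box(X):
    r=cv2.minAreaRect((X[:,:2]*1000).astype(np.float32));return [np.round(a,1) for a in r]
E
python3 - <<'E'
from h import *
p,W=cloud('top')
def sel(u0,u1,v0,v1,z0,z1):
    X=W[v0:v1,u0:u1].reshape(-1,3);return X[(X[:,2]>z0)&(X[:,2]<z1)]
X=sel(285,325,190,240,.12,.145);print('packtop',len(X),box(X),X.mean(0))
X=sel(195,350,182,200,.052,.068);print('latch rim',len(X),box(X),X.min(0),X.max(0))
X=sel(195,365,180,280,.05,.07);print('rim all',len(X),box(X))
for z in(.08,.1,.12,.14,.16,.18):
    X=sel(190,365,235,280,z,z+.02);print('lid',z,len(X),X.mean(0).round(3) if len(X) else '',X[:,1].min() if len(X) else '',X[:,1].max() if len(X) else '')
X=sel(190,365,245,285,.185,.22);print(len(X),X.mean(0),X.min(0),X.max(0))
X=sel(140,192,230,275,.07,.1);print('mug',box(X))
X=sel(360,392,205,240,.03,.07);print('motor',box(X))
X=sel(380,420,245,285,.11,.14);print('orange',box(X))
crop=cv2.resize(p[170:290,190:370,::-1],None,fx=4,fy=4);cv2.imwrite('pics/c.png',crop)
E
```

```text
packtop 643 [array([582.8, -73.4]), array([71.7, 46.1]), np.float64(6.1)] [ 0.58145651 -0.07290751  0.1371817 ]
latch rim 495 [array([640. ,  -4.7]), array([ 27.5, 331.8]), np.float64(1.8)] [ 0.62119521 -0.17022036  0.05200924] [0.65659805 0.16128595 0.06762968]
rim all 1329 [array([572.2,  -7.8]), array([161.3, 331.8]), np.float64(2.6)]
lid 0.08 312 [ 0.486 -0.013  0.09 ] -0.17721211759481564 0.1526996506635555
lid 0.1 330 [ 0.48  -0.009  0.11 ] -0.17414096906751875 0.15325516502283587
lid 0.12 353 [ 0.473 -0.015  0.13 ] -0.17635883996829604 0.15206001656680068
lid 0.14 358 [ 0.466 -0.01   0.15 ] -0.17677567063272404 0.15277606114214967
lid 0.16 390 [ 0.46  -0.008  0.17 ] -0.17797941091280856 0.1519534936891957
lid 0.18 487 [ 0.453 -0.014  0.19 ] -0.17597886524668988 0.15257518568371148
1183 [ 0.44667403 -0.01339461  0.20024266] [ 0.43108324 -0.17799541  0.18501145] [0.4621973  0.15204459 0.21013088]
mug [array([496.2, 254.6]), array([92.6, 75.2]), np.float64(79.5)]
motor [array([ 577.9, -265.5]), array([43.2, 44.3]), np.float64(41.1)]
orange [array([ 467.6, -289.2]), array([46.4, 71.4]), np.float64(31.4)]
```

View pics/c.png

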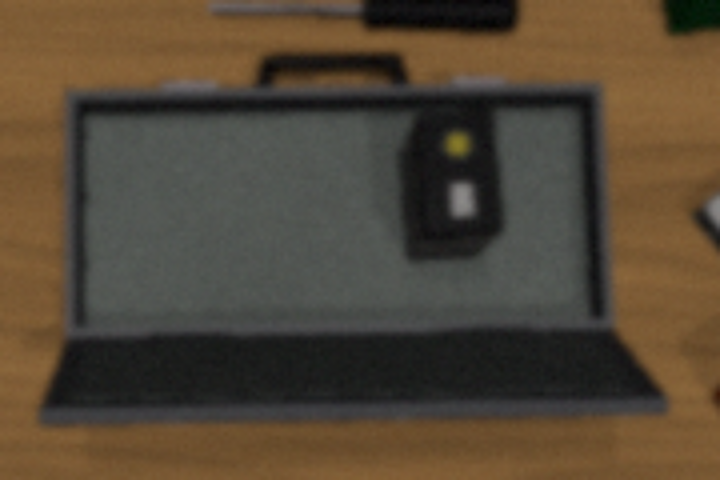

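The crop confirms the black and aluminium pack inside the case, with free floor on the +y side. The case centre is about (0.572,-0.008) with yaw about 2.3°. The pack is at (0.582,-0.073) with yaw about 6°. I'll go up and across with the gripper closed.

play_rows(targets=[[[0.035,0.035,-0.02,-6],[0.07,0.07,-0.04,-12],[0.105,0.105,-0.06,-18],[0.14,0.14,-0.07,-24],[0.175,0.175,-0.07,-30]]], grip=255, newtons=20)

```text
t: 1.38
eef_pos: [0.3671, 0.3808, 0.476]
ee_rot: [-3.14, -0.001, 0.1]
force: [0.5, 0.4, -0.0]
width: 0.0429
```

play_rows(targets=[[[0.016,0.054,0,0],[0.032,0.108,0,0],[0.048,0.162,0,0],[0.064,0.216,0,0],[0.08,0.27,0,0]]])

```text
t: 2.0
eef_pos: [0.4723, 0.1194, 0.4752]
ee_rot: [-3.141, -0.001, 0.096]
force: [1.2, 0.8, -0.1]
width: 0.0006
```

play_rows(targets=[[[0.016,0.054,0,0],[0.032,0.108,0,0],[0.048,0.162,0,0],[0.064,0.216,0,0],[0.08,0.28,0,0]]])

```text
t: 2.62
eef_pos: [0.5778, -0.1483, 0.475]
ee_rot: [3.142, -0.001, 0.096]
force: [2.1, 0.3, 0.6]
width: 0.0002
```

play_rows(targets=[[[0.003,0,0.04,0],[0.006,0,0.08,0],[0.01,0,0.12,0],[0.01,0,0.16,0],[0.01,0,0.18,0]]])

```text
t: 3.25
eef_pos: [0.5867, -0.1457, 0.2923]
ee_rot: [-3.141, 0.003, 0.095]
force: [-0.2, 0.3, -0.8]
width: 0.0005
```

play_rows(targets=[[[0,-0.006,0,0],[0,-0.012,0,0],[0,-0.018,0,0],[0,-0.024,0,0],[0,-0.03,0,0]]])

```text
t: 3.88
eef_pos: [0.5845, -0.1153, 0.2952]
ee_rot: [-3.142, -0.001, 0.096]
force: [-1.1, -0.0, 0.1]
width: 0.0005
```

Run:
```python
from h import *
s=arm.get_state();print(s['eef_pos'],s['force'])
p,W=cloud('side');q,_=cloud('wrist')
cv2.imwrite('pics/d.png',np.hstack([cv2.resize(p[100:292,128:384,::-1],(400,300)),cv2.resize(q[:,:,::-1],(400,300))]))
```

```text
[ 0.58446608 -0.11525086  0.29520971] [-1.14551408 -0.02993573  0.05892776]
```

View pics/d.png

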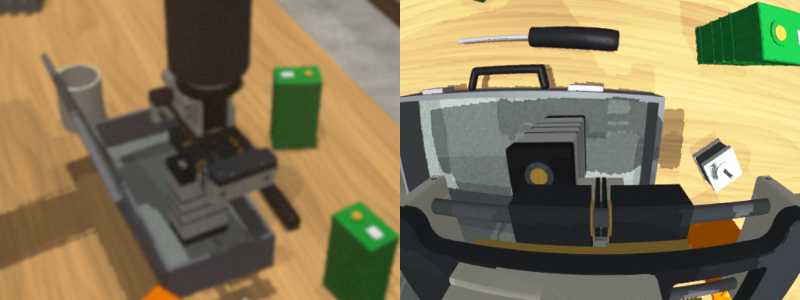

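The left crop shows the fingers just behind the pack's -y face. The wrist view shows the fingertips touching or nearly touching it. I'll push along the pack's y.

play_rows(targets=[[[0,-0.008,0,0],[0,-0.016,0,0],[0,-0.024,0,0],[0,-0.032,0,0],[0,-0.04,0,0]]])

```text
t: 4.6
eef_pos: [0.5805, -0.0753, 0.2946]
ee_rot: [-3.141, 0.0, 0.096]
force: [0.3, 0.0, 0.3]
width: 0.0006
```

play_rows(targets=[[[0,-0.008,0,0],[0,-0.016,0,0],[0,-0.024,0,0],[0,-0.03,0,0],[0,-0.03,0,0]]])

```text
t: 5.22
eef_pos: [0.5778, -0.0457, 0.2947]
ee_rot: [-3.142, -0.0, 0.096]
force: [-0.5, -0.5, 0.3]
width: 0.0003
```

Run:
```python
from h import *
s=arm.get_state();print(s['eef_pos'],s['force'])
p,W=cloud('side')
for r in finder.find_in('side','pack')[:4]:print(r)
cv2.imwrite('pics/e.png',cv2.resize(p[100:292,128:384,::-1],(600,450)))
```

```text
[ 0.57776185 -0.04566236  0.29469326] [-0.45229547 -0.52671777  0.29527646]
{'xyz': [0.7893, 0.0403, 0.0849], 'score': 0.94}
{'xyz': [0.714, -0.2733, 0.0891], 'score': 0.92}
{'xyz': [0.4636, -0.3059, 0.0919], 'score': 0.77}
```

View pics/e.png

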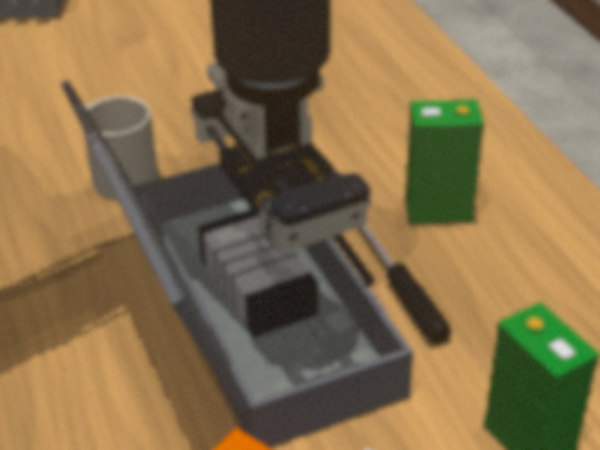

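The pack lies flat with its foot end towards the motor side, and the gripper is clear above it. I'll rise, cross back over the lid to the robot's side and straighten the yaw.

play_rows(targets=[[[0,0,-0.04,0],[0,0,-0.08,0],[0,0,-0.12,0],[0,0,-0.15,0],[0,0,-0.17,0]]])

```text
t: 5.95
eef_pos: [0.5777, -0.0465, 0.4665]
ee_rot: [-3.141, -0.002, 0.095]
force: [-0.2, 0.4, -0.7]
width: 0.0004
```

play_rows(targets=[[[-0.035,-0.01,0,0.6],[-0.07,-0.02,0,1.2],[-0.105,-0.03,0,1.8],[-0.14,-0.04,0,2.4],[-0.17,-0.05,0,3]]])

```text
t: 6.58
eef_pos: [0.4024, -0.0129, 0.4647]
ee_rot: [-3.141, -0.0, 0.042]
force: [0.4, 0.1, 0.2]
width: 0.0004
```

Run:
```python
from h import *
s=arm.get_state();print(s['t'],s['eef_pos'],s['ee_rot'],s['force'])
p,W=cloud('top')
def sel(u0,u1,v0,v1,z0,z1):
    X=W[v0:v1,u0:u1].reshape(-1,3);return X[(X[:,2]>z0)&(X[:,2]<z1)]
X=sel(212,336,198,245,.035,.058);X=X[X[:,0]<.63];print('pack top',len(X),box(X),X[:,2].mean(),X[:,2].std())
for z in(.1,.14,.18):
    X=sel(190,365,235,285,z,z+.02);X=X[X[:,0]<.5];print('lid',z,np.median(X,0).round(3))
cv2.imwrite('pics/f.png',cv2.resize(p[150:310,130:400,::-1],None,fx=2.5,fy=2.5))
```

```text
6.575 [ 0.40243801 -0.01289398  0.46472073] [-3.14135408e+00 -3.97925970e-04  4.24181976e-02] [0.36612192 0.10976213 0.22831159]
pack top 1527 [array([573.7,  16.4]), array([ 71.6, 131.9]), np.float64(5.7)] 0.05209011197156323 0.00283604409718361
lid 0.1 [0.477 0.052 0.109]
lid 0.14 [0.463 0.062 0.149]
lid 0.18 [0.449 0.078 0.191]
```

View pics/f.png

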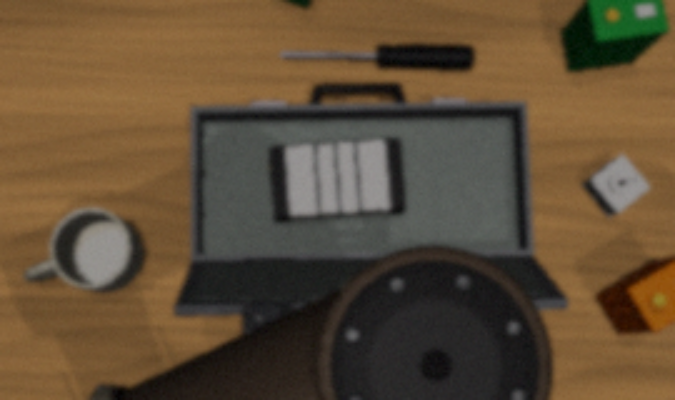

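The pack is flat: 72 x 132 mm seen from above, top at 52 mm. The lid is still open and the bystanders haven't moved. I'll descend behind the lid's edge and push it upright.

play_rows(targets=[[[0,0,0.03,0],[0,0,0.06,0],[0,0,0.085,0],[0,0,0.098,0],[0,0,0.098,0]]])

```text
t: 7.25
eef_pos: [0.4037, -0.0127, 0.3664]
ee_rot: [3.141, 0.001, 0.043]
force: [0.2, 1.1, 0.2]
width: 0.0005
```

play_rows(targets=[[[0.012,0,0,0],[0.024,0,0,0],[0.034,0,0,0],[0.044,0,0,0],[0.052,0,0,0]]])

```text
t: 7.88
eef_pos: [0.4564, -0.0104, 0.3666]
ee_rot: [3.141, 0.0, 0.043]
force: [-3.2, -0.3, 1.4]
width: 0.0006
```

play_rows(targets=[[[0.01,0,0,0],[0.02,0,0,0],[0.03,0,0.001,0],[0.04,0,0.003,0],[0.05,0,0.005,0]]])

```text
t: 8.5
eef_pos: [0.5065, -0.0081, 0.3616]
ee_rot: [-3.142, -0.0, 0.043]
force: [-2.3, 0.3, 3.3]
width: 0.0003
```

play_rows(targets=[[[0.012,0,0.003,0],[0.024,0,0.007,0],[0.036,0,0.012,0],[0.048,0,0.02,0],[0.059,0,0.028,0]]])

```text
t: 9.12
eef_pos: [0.5657, -0.0055, 0.3331]
ee_rot: [3.142, -0.0, 0.044]
force: [-1.2, 0.5, 3.5]
width: 0.0007
```

play_rows(targets=[[[0.01,0,0.01,0],[0.018,0,0.019,0],[0.025,0,0.028,0],[0.031,0,0.038,0],[0.036,0,0.048,0]]])

```text
t: 9.75
eef_pos: [0.6007, -0.004, 0.2848]
ee_rot: [-3.142, 0.001, 0.043]
force: [-2.0, 1.3, 2.1]
width: 0.0003
```

play_rows(targets=[[[0.003,0,0.01,0],[0.005,0,0.018,0],[0.007,0,0.026,0],[0.008,0,0.032,0],[0.008,0,0.034,0]]])

```text
t: 10.38
eef_pos: [0.6086, -0.0037, 0.2513]
ee_rot: [3.141, 0.0, 0.043]
force: [0.5, 0.6, 2.6]
width: 0.0004
```

play_rows(targets=[[[0,0,0.001,0],[0,0,0.002,0],[0,0,0.003,0],[0,0,0.004,0],[0,0,0.004,0]]])

```text
t: 11.0
eef_pos: [0.6087, -0.0036, 0.2484]
ee_rot: [3.142, -0.001, 0.044]
force: [-0.1, 1.2, 6.2]
width: 0.0002
```

play_rows(targets=[[[0,0,0.001,0],[0,0,0.001,0],[0,0,0.002,0],[0,0,0.002,0],[0,0,0.002,0]]])

```text
t: 11.62
eef_pos: [0.6087, -0.0036, 0.2482]
ee_rot: [3.141, -0.002, 0.044]
force: [-7.0, 2.4, 20.2]
width: 0.0006
```

play_rows(targets=[[[0,0,-0.02,0],[0,0,-0.06,0],[0,0,-0.11,0],[0,0,-0.16,0],[0,0,-0.2,0]]])

```text
t: 12.25
eef_pos: [0.6081, -0.0039, 0.4476]
ee_rot: [-3.141, -0.0, 0.043]
force: [1.6, -0.7, 0.1]
width: 0.0002
```

play_rows(targets=[[[-0.03,-0.05,0,0],[-0.06,-0.1,0,0],[-0.09,-0.15,0,0],[-0.11,-0.2,0,0],[-0.13,-0.25,0,0]]])

```text
t: 12.88
eef_pos: [0.4664, 0.2414, 0.4456]
ee_rot: [3.141, 0.001, 0.043]
force: [0.5, -0.7, -0.0]
width: 0.0002
```

Run:
```python
from h import *
s=arm.get_state();print(s['t'],s['eef_pos'],s['force'])
p,W=cloud('top')
X=W[188:262,205:345].reshape(-1,3);X=X[(X[:,2]>.05)&(X[:,2]<.12)]
print(len(X),box(X));m=np.c_[X[:,:2],np.ones(len(X))]
print('plane',np.linalg.lstsq(m,X[:,2],rcond=None)[0],X[:,2].mean())
q,_=cloud('side')
cv2.imwrite('pics/g.png',np.hstack([cv2.resize(i[:,:,::-1],(400,300)) for i in(p,q)]))
```

```text
12.875 [0.46644652 0.24143286 0.44555942] [ 5.39092780e-01 -6.94221523e-01 -5.00373137e-04]
8697 [array([570.4,  -8.4]), array([165.3, 331.4]), np.float64(2.5)]
plane [0.00395882 0.0004232  0.06890844] 0.07115419566470105
```

View pics/g.png

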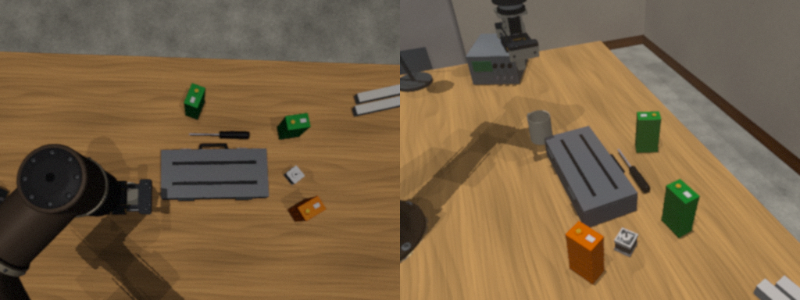

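The lid is level (slope 0.004, top at 71 mm), the case is shut, the bystanders stand where they were, and the arm is clear. I'm handing it in.

```bash
python3 -c "
from station import job_done
print(job_done())"
```

```text
the job is handed in; nothing more can be done
None
```

I pushed the pack over so it lies flat in the case, pushed the lid shut over it, drew the arm back and handed the job in at about 13 s of the 48 s allowed.

- **Pack:** I pushed it near the top towards the roomier (+y) end. Before I closed the lid, it measured 72 x 132 mm from above with its top at 52 mm, so it was flat on the floor.
- **Lid:** After closing, it is level to about 0.004 rad, with its top at 71 mm against an expected 70 mm. The last press on it reached about 20 N.
- **Bystanders:** In the final pictures the motor and driver stand where they were. The mug is upright in the side view but hidden by the arm from above. I judged these by eye and did not re-measure them.
- **Clearance:** The gripper is well clear of everything.

No check failed or disagreed. The pack can't be seen under the shut lid, so its final pose rests on the measurement taken before closing.

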